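# Roll the clamp strip home and latch it

### The arm

A 6-joint arm with a two-finger parallel gripper is mounted at the origin on the work surface. World frame = base frame: x ahead of the robot, y to its left, z up, the work surface at z = 0. Lengths are in m, angles in rad, forces in N, time in s.
With the tool pointing down it reaches from about 0.4 to 0.825 m from the base axis. Payload 7 kg.
Tool frame: the origin (TCP) lies between the finger pads; the fingertips stand 17 mm ahead of it and the grasp point (between the pads) lies 2 mm behind it; x points along the fingers, z is the direction in which the jaws open and shut, and the axes are right-handed (so a half turn about x gives the same grasp; the last joint's range is limited). The gripper opens to 88 mm and grips with 3 to 60 N. Pads are 19 mm wide; open, the fingers measure 130 mm over their backs; the gripper's body (78 mm by 193 mm) begins 47 mm behind the grasp point.
Start: joints at [1.56, 0.359, 0.012, 0, -1.224, -0.288], TCP at [0.199, 0.645, 0.207] pointing down, gripper open.
Joint ranges: [-3.07, 3.07], [-1.43, 2.12], [-1.02, 1.25], [-3.03, 1.67], [-3.05, -0], [-3.03, 3.03]. Speed limits (rad/s): [2.39, 2.39, 3.01, 3.14, 3.14, 3.14].

### API

Orientations are given as [roll, pitch, yaw] about the fixed x, y, z axes, in that order (R = Rz(yaw) Ry(pitch) Rx(roll)).
In Python, from station import * gives the robot as it stands.
- The arm moves only by the tool step_arm, never from a script. Its argument "deltas" is a list of rows, each a list of 5 numbers: the shift along the tool's x, y, z in cm, then the turn about the tool's x in degrees, then the closure, from 0 (fully open) to 1 (shut). In form: [[dx, dy, dz, roll, fingers], ...]. A call has exactly 10 rows; each row is the pose to reach, as a shift and turn from the pose commanded when the call began, along the tool's axes at that moment; what a row does not reach only later rows make up. A row lasts 1/12 s, in which the tool goes at most 41.7 mm and 7.16 degrees, less where a joint would pass 70% of its speed; a pose out of reach is approached as far as the arm can. A call with a gripper value outside its range is refused whole. The fingers move at their own pace and stop on an object; "squeeze" is the grip in N (left out, the last holds). Time passes only in rows, so rows that repeat a pose let the fingers close, or fill a call up. It gives the time, the measured TCP pose, the force and the opening at its end, in the units of the state.
- get_state(): the state, without advancing time (a new reading comes with each control period).
- grab_frame(name): name is "scene" or "side" or "wrist"; returns a dict with "pixels" (384x512x3 uint8, red, green, blue), "range_z" (384x512 float32, m along the optical axis (not along the pixel's ray), 0 where there is no reading), "fx", "fy", "cx", "cy" (pixels), "view" (4x4, takes a point from world to camera coordinates); the wrist camera has in their place "hand_eye" (4x4, takes a point from camera to tool coordinates, whose origin is the TCP and whose axes are the tool frame's). Camera axes: x right, y down, z forward; pixel columns grow to the right and rows downward; lengths in m; the calibration is good to about 2 mm. A picture is of the moment at which its call begins: read the wrist's pose just before it.
- job_done(): hands the job in, once; it reports no verdict.
Trained networks look in the newest picture that a camera, given by its name, has taken for a name from the list of things; names that differ only in an ending like _2 or _b are one class to them, and where a whole thing is asked for, a point or a joint stands for the part that bears it (a point fixed in the world has none). Each returns a list of dicts, best first, with "conf" (0 to 1); they miss things now and then, are a little off and sometimes report something else, mostly with a low value. They report only what shows in the picture. A call takes as long as a camera call. They do not tell look-alikes from the thing itself.
- boxes_of(thing, camera): "extent" ([left, top, right, bottom] in pixels, round what is visible of it).
- masks_of(thing, camera): "mask" (384x512 bool, what is visible of it) and "extent" ([left, top, right, bottom] in pixels, round what is visible of it).
The state is a dict: "t": time; "q": joint angles; "qd": joint speeds; "joint_efforts": joint torques, N m; "eef_pos": TCP position; "ee_rot": TCP orientation; "force": force on the tool from outside, world axes, zero at the start; "moment": the same for the moment, N m; "width": finger opening in m.
Only numpy, scipy, OpenCV 4.12 (cv2) and the standard library are available. Lean on these libraries where they do the work, as an engineer would, in place of code of your own. Each camera call takes 0.05 s, during which the arm holds its last target.

### The job

Take the hand roller from its rack and roll it firmly along the clamp strip at the edge of the specimen frame until all six links are pressed fully home; touch the strip only with the roller. Once the strip is seated, swing the turnbutton square across the end of the strip to lock it; finish with the roller standing upright back in its rack. Leave everything else on the bench where it is.

Things in the scene. Friction and masses are not known exactly. Their poses are not given: they have to be found in the camera images.
- frame: Specimen clamp frame, fixed to the bench: flat aluminium block 150 mm (its x) by 250 mm (its y), 30 mm high, with a white plastic sheet on it. Origin: centre of its underside, z up. Along the long side nearer the robot (centred on frame x = -45 mm) a channel with low dark walls, tops 38.5 mm above the bench, holds the strip. Turnbutton pivot at frame x = +25, y = +75 mm.
- strip: Clamp strip: a row of six grey rigid links along frame y, 20 mm wide, 30 mm pitch, 180 mm in all. Origin: under the middle of the row at bench level, axes as the frame's; link1 to link6 lie at strip y = -75, -45, -15, 15, 45, 75 mm. A link's top is 46 mm above the bench when fully proud, 40 mm when seated (1.5 mm above the channel walls). Only the roller may touch it, not the robot.
- roller: Sprung hand roller, 440 g (+-15 %): black rubber wheel, diameter 44, width 24 mm, in an aluminium yoke 50 (x) by 56 (y) mm. Origin: lowest point of the wheel, spring relaxed, under the handle's middle. z points up along the handle, x is the rolling direction, y the wheel's axle. Yoke cheeks reach down to 14 mm above the origin; the yoke's top is at 64 mm.
- roller_handle (a point): Centre of the top of the roller's square wooden handle, 122 mm above the roller's origin. The handle is 28 by 28 mm in section and stands on the yoke, from 64 to 122 mm above the origin.
- carrier (a joint): How far the sprung wheel is pushed up into its yoke, m: 0 relaxed to 0.008 (stop). It starts to give at about 6 N and takes 1.5 N more per mm (13 N at 5 mm).
- wheel (a joint): Turn of the roller's wheel about its axle, rad (22 mm of rolling per rad, either way).
- stand: The roller's rack, fixed to the bench: black base 120 mm (its x) by 86 mm (its y) with two rails along its x, 110 mm long, tops 22 mm above the bench, 34 mm apart inside, ends open. Origin: centre of its underside. The parked roller stands with its yoke cheeks on the rails and the wheel hanging in the gap (5 mm play each side), its x along the rack's, either way, its origin 8 mm above the bench.
- turnbutton (a joint): Angle of the turnbutton, rad: 0 = bar points along frame +y, off the strip; 1.57 = bar points along frame -x, square across link6; stop at 1.6. It grows anticlockwise seen from above, about an upright pivot, and stays where it is left (about 0.15 N m to turn, 2 N at the lug).
- pivot (a point): Centre of the turnbutton's pivot head, 60 mm above the bench.
- lug (a point): Top centre of the round upright lug near the end of the turnbutton's bar: lug diameter 16 mm, top 88 mm above the bench, 80 mm from the pivot axis. The bar is 18 mm wide, reaches 95 mm from the pivot axis and lies 46 to 58 mm above the bench; push on the lug or bar to turn it.
- jar1: Bystander: jar, 52 mm across, 75 mm high; origin under its centre.
- jar2: Bystander: jar, 44 mm across, 65 mm high; origin under its centre.
- driver: Bystander: screwdriver about 200 mm long and 26 mm thick, lying on the bench.
- caliper: Bystander: caliper, 170 mm long, lying flat, 12 mm high.
- dish: Bystander: flat glass dish, 90 mm across, 16 mm high.
- tray: Bystander: white tray 130 by 90 by 30 mm with test bars in it; its place and the rack's are swapped at random.
- link1 (a joint): How far strip link 1 (at strip y = -75 mm) is pressed down, m: 0 = fully proud, 0.006 = fully seated, start 0 to 0.002. It takes about 5 N to move and stays where it is left.
- link2 (a joint): How far strip link 2 (at strip y = -45 mm) is pressed down, m: 0 = fully proud, 0.006 = fully seated, start 0 to 0.002. It takes about 5 N to move and stays where it is left.
- link3 (a joint): How far strip link 3 (at strip y = -15 mm) is pressed down, m: 0 = fully proud, 0.006 = fully seated, start 0 to 0.002. It takes about 5 N to move and stays where it is left.
- link4 (a joint): How far strip link 4 (at strip y = 15 mm) is pressed down, m: 0 = fully proud, 0.006 = fully seated, start 0 to 0.002. It takes about 5 N to move and stays where it is left.
- link5 (a joint): How far strip link 5 (at strip y = 45 mm) is pressed down, m: 0 = fully proud, 0.006 = fully seated, start 0 to 0.002. It takes about 5 N to move and stays where it is left.
- link6 (a joint): How far strip link 6 (at strip y = 75 mm) is pressed down, m: 0 = fully proud, 0.006 = fully seated, start 0 to 0.002. It takes about 5 N to move and stays where it is left.
There are look-alikes about, which are no part of the job. What is meant by the roller is not yellow, and is the smaller of those in its own colour.

How it is judged:
By the outcome, as a careful person would: the job done as asked, in the order asked, and still so for the second after the job is handed in, with the robot touching nothing.
It also fails if it takes over 72 s, if anything falls off the work surface, if the arm or the gripper's body presses on something with over 40 N, if the wrist force passes 120 N, or if a joint passes its speed limit or range.

## Working session

There is one attempt and no reset: what is moved stays moved. The work goes in short steps, Python scripts to look and compute and a tool call to move; the robot and the scene stay as the last step left them, time stands still between calls to the robot, and variables do not carry over. Pictures are saved under pics/ and viewed, and the job is handed in when it is done.

Besides the shell and the picture viewer there is one more tool, called after "Request:" by a JSON object that holds its "fn" and its "kwargs", one argument or row to a line. step_arm: Moves the arm, as the interface text tells. Its arguments: {"type":"object","properties":{"deltas":{"type":"array"},"squeeze":{"type":"number"}},"required":["deltas"]}

```bash
ls; mkdir -p pics; python3 - <<'E'
from station import *
import cv2,numpy as np
s=get_state(); print({k:np.round(v,3) for k,v in s.items()})
for n in ["scene","side","wrist"]:
    f=grab_frame(n); np.savez(f"pics/{n}0.npz",**{k:v for k,v in f.items()})
    cv2.imwrite(f"pics/{n}0.png",cv2.resize(f["pixels"][:,:,::-1],(800,600),interpolation=cv2.INTER_CUBIC))
    print(n,f["fx"],f["cx"],f["cy"],np.round(f.get("view",f.get("hand_eye")),3))
E
```

```text
pics
{'t': np.float64(0.0), 'q': array([ 1.56 ,  0.359,  0.011, -0.   , -1.224, -0.288]), 'qd': array([-0.001, -0.001,  0.001, -0.001,  0.002, -0.001]), 'joint_efforts': array([ 1.0000e-03, -5.8273e+01,  2.9304e+01,  6.9970e+00,  7.0000e-03,
       -0.0000e+00]), 'eef_pos': array([0.199, 0.645, 0.206]), 'ee_rot': array([ 0.077,  1.569, -1.793]), 'force': array([-0.216,  1.02 , -0.119]), 'moment': array([0.056, 0.028, 0.062]), 'width': np.float64(0.088)}
scene 413.1487285354059 255.49973881107644 194.2151285741948 [[ 0.52   0.854  0.021 -0.297]
 [ 0.615 -0.358 -0.703 -0.278]
 [-0.592  0.379 -0.711  1.581]
 [ 0.     0.     0.     1.   ]]
side 428.7197803690905 250.28474927177095 196.3146716908761 [[ 0.884 -0.468 -0.011 -0.491]
 [-0.286 -0.521 -0.804  0.244]
 [ 0.371  0.714 -0.594  0.945]
 [ 0.     0.     0.     1.   ]]
wrist 277.0070936462074 254.78363145251555 191.36744209849422 [[ 0.001 -0.279  0.96  -0.18 ]
 [ 0.001 -0.96  -0.279  0.075]
 [ 1.     0.001 -0.001  0.   ]
 [ 0.     0.     0.     1.   ]]
```

View pics/scene0.png

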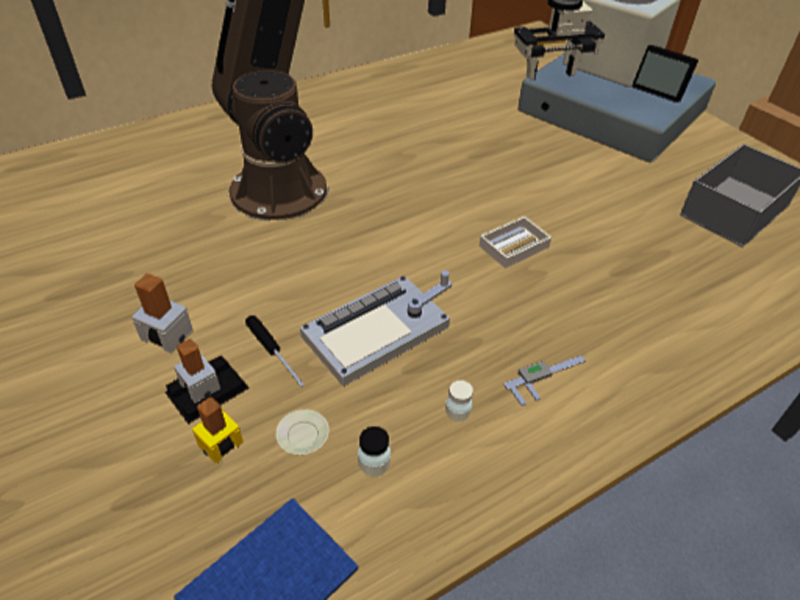

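View pics/side0.png

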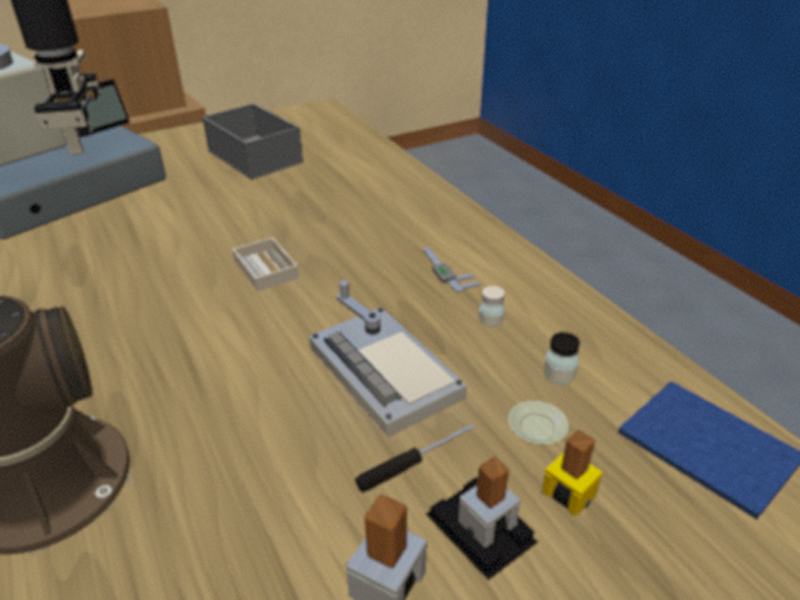

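View pics/wrist0.png

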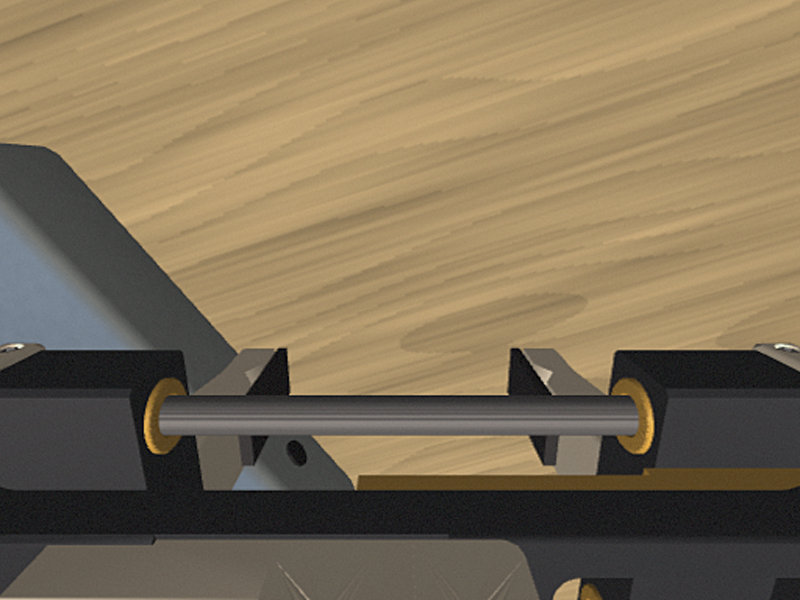

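The scene view shows the grey roller in the black rack at about (197,375). The decoys are a larger grey roller at (162,315) and a yellow one at (217,432). The frame is at about (375,325), with the turnbutton's lug at (445,278). I'll measure these next.

```bash
cat > h.py <<'E'
import numpy as np,cv2
from station import *
def cloud(f,mask=None):
    z=f["range_z"]; m=z>0
    if mask is not None: m&=mask
    v,u=np.nonzero(m); d=z[v,u]
    c=np.c_[(u-f["cx"])/f["fx"]*d,(v-f["cy"])/f["fy"]*d,d,np.ones(len(d))]
    return (c@np.linalg.inv(f["view"]).T)[:,:3],u,v
def rect(p):
    (c,s,a)=cv2.minAreaRect((p[:,:2]*1000).astype(np.float32)); return np.round(c,1),np.round(s,1),round(a,1)
E
python3 - <<'E'
from h import *
for n in ["scene","side"]:
    f=grab_frame(n)
    for th in ["frame","strip","roller","roller_handle","stand","turnbutton","lug","pivot","jar1","jar2","driver","caliper","dish","tray"]:
        for r in masks_of(th,n)[:4]:
            if r["conf"]<.3: continue
            k=cv2.erode(r["mask"].astype(np.uint8),np.ones((3,3)))>0 if r["mask"].sum()>150 else r["mask"]
            p,_,_=cloud(f,k)
            if len(p)<3: continue
            zt=np.percentile(p[:,2],95)
            top=p[p[:,2]>zt-.006]
            print(n,th,round(r["conf"],2),np.round(r["extent"]),"med",np.round(np.median(p,0),3),"ztop",round(zt,3),"topmid",np.round((top.min(0)+top.max(0))/2,3),"rect",rect(p),"toprect",rect(top))
E
```

```text
scene frame 0.96 [192. 176. 289. 245.] med [ 0.545 -0.041  0.031] ztop 0.048 topmid [0.512 0.003 0.066] rect (array([530.6, -12.7]), array([143.8, 283.5]), 5.4) toprect (array([497.1,   8. ]), array([255. ,  90.9]), 70.6)
scene strip 0.79 [209. 179. 256. 213.] med [ 0.485 -0.049  0.044] ztop 0.047 topmid [ 0.485 -0.038  0.046] rect (array([484.3, -38. ]), array([ 17.4, 172.6]), 5.7) toprect (array([484.5, -38. ]), array([ 17.1, 172.6]), 5.7)
scene roller 0.94 [110. 221. 141. 259.] med [ 0.513 -0.37   0.072] ztop 0.129 topmid [ 0.502 -0.369  0.129] rect (array([ 498.2, -369.3]), array([62. , 46.4]), 10.0) toprect (array([ 502.1, -368.9]), array([27.5, 23. ]), 7.3)
scene roller 0.94 [ 83. 175. 122. 227.] med [ 0.366 -0.381  0.083] ztop 0.158 topmid [ 0.353 -0.38   0.158] rect (array([ 353.4, -380.1]), array([71.5, 63.8]), 32.2) toprect (array([ 352. , -380.9]), array([35.4, 34.3]), 28.2)
scene roller 0.82 [126. 256. 152. 297.] med [ 0.637 -0.38   0.064] ztop 0.121 topmid [ 0.628 -0.377  0.121] rect (array([ 627.7, -378.7]), array([46.1, 51.2]), 14.7) toprect (array([ 628.2, -378.5]), a
[... 8924 characters left out ...]
 169.5]), array([58.1, 25.6]), 82.7)
side caliper 0.47 [196. 180. 300. 278.] med [ 0.518 -0.06   0.032] ztop 0.046 topmid [ 0.507 -0.001  0.064] rect (array([522.3, -16.7]), array([146.9, 281.6]), 5.5) toprect (array([494. ,   1.3]), array([250.4,  90.3]), 70.8)
side dish 0.96 [327. 256. 364. 282.] med [ 0.676 -0.249  0.009] ztop 0.014 topmid [ 0.673 -0.252  0.013] rect (array([ 673.4, -252.4]), array([75.4, 77.9]), 7.1) toprect (array([ 673.4, -252.4]), array([75.4, 77.9]), 7.1)
side tray 0.62 [150. 154. 190. 186.] med [0.458 0.37  0.013] ztop 0.028 topmid [0.454 0.364 0.027] rect (array([456.5, 366. ]), array([ 89.3, 138. ]), 3.1) toprect (array([454.1, 364.3]), array([ 84.5, 134. ]), 2.1)
```

```bash
cat >> h.py <<'E'
from scipy.spatial.transform import Rotation as Rn
def toolR(s): return Rn.from_euler('xyz',s["ee_rot"]).as_matrix()
def zyaw(R): return np.degrees(np.arctan2(R[1,2],R[0,2]))
def go(target,yaw=None,s=None):
    s=s or get_state(); R=toolR(s); d=R.T@(np.array(target)-s["eef_pos"])*100
    r=None
    if yaw is not None:
        # tool x is down: positive roll about x turns clockwise seen from above
        r=(-(yaw-zyaw(R))+180)%360-180
    print("delta cm",np.round(d,2),"roll",None if r is None else round(r,2),"from",np.round(s["eef_pos"],4),"zyaw",round(zyaw(R),2),"t",round(float(s["t"]),2),"q6",np.round(s["q"][5],2))
E
python3 - <<'E'
from h import *
s=get_state(); print(np.round(toolR(s),3), np.round(s["eef_pos"],4))
go([.50,0.0,.30],98); go([.50,-0.0,.30],-82)
go([.50,-0.37,.30])
E
```

```text
[[-0.     0.956 -0.294]
 [-0.    -0.294 -0.956]
 [-1.     0.     0.   ]] [0.1987 0.645  0.2065]
delta cm [-9.34 47.78 52.78] roll 154.88 from [0.1987 0.645  0.2065] zyaw -107.12 t 1.65 q6 -0.29
delta cm [-9.34 47.78 52.78] roll -25.12 from [0.1987 0.645  0.2065] zyaw -107.12 t 1.65 q6 -0.29
delta cm [-9.34 58.68 88.14] roll None from [0.1987 0.645  0.2065] zyaw -107.12 t 1.65 q6 -0.29
```

Request:
{"fn": "step_arm", "kwargs": {
  "deltas": [
    [-9.3,10,8,-25,0],
    [-9.3,25,20,-25,0],
    [-9.3,47.8,52.8,-25,0],
    [-9.3,47.8,52.8,-25,0],
    [-9.3,47.8,52.8,-25,0],
    [-9.3,47.8,52.8,-25,0],
    [-9.3,47.8,52.8,-25,0],
    [-9.3,47.8,52.8,-25,0],
    [-9.3,47.8,52.8,-25,0],
    [-9.3,47.8,52.8,-25,0]
  ]
}}

```text
t: 2.48
eef_pos: [0.3756, 0.2785, 0.2719]
ee_rot: [2.428, 1.57, 0.996]
force: [1.9, -0.2, 0.2]
width: 0.0873
```

```bash
python3 - <<'E'
from h import *
go([.50,-0.03,.30],-84.5)
E
```

```text
delta cm [-2.83  8.08 32.27] roll 2.41 from [0.3756 0.2785 0.2719] zyaw -82.09 t 2.48 q6 0.65
```

Request:
{"fn": "step_arm", "kwargs": {
  "deltas": [
    [-2.8,8,32,2.4,0],
    [-2.8,8,32,2.4,0],
    [-2.8,8,32,2.4,0],
    [-2.8,8,32,2.4,0],
    [-2.8,8,32,2.4,0],
    [-2.8,8,32,2.4,0],
    [-2.8,8,32,2.4,0],
    [-2.8,8,32,2.4,0],
    [-2.8,8,32,2.4,0],
    [-2.8,8,32,2.4,0]
  ]
}}

```text
t: 3.32
eef_pos: [0.4987, -0.0278, 0.2991]
ee_rot: [-1.322, 1.57, -2.801]
force: [0.5, -0.5, 0.4]
width: 0.0876
```

```bash
cat >> h.py <<'E'
def wristframe():
    s=get_state(); f=grab_frame("wrist"); T=np.eye(4); T[:3,:3]=toolR(s); T[:3,3]=s["eef_pos"]
    f["view"]=np.linalg.inv(T@f["hand_eye"]); return f,s
E
python3 - <<'E'
from h import *
f,s=wristframe(); print(s["eef_pos"],s["qd"].round(3)); np.savez("pics/w1.npz",**f)
cv2.imwrite("pics/w1.png",cv2.resize(f["pixels"][:,:,::-1],(800,600)))
for th in ["frame","strip","lug","turnbutton"]:
    for r in masks_of(th,"wrist")[:2]:
        if r["conf"]<.3: continue
        p,_,_=cloud(f,r["mask"]); zt=np.percentile(p[:,2],95); top=p[p[:,2]>zt-.006]
        print(th,round(r["conf"],2),np.round(r["extent"]),round(zt,4),rect(p),"top",rect(top))
E
```

```text
[ 0.49872068 -0.02779193  0.29911285] [ 0.058 -0.018 -0.018 -0.007  0.001 -0.023]
frame 0.74 [141.  94. 339. 189.] 0.0601 (array([519.8,  -7.2]), array([157.3, 292.7]), 5.3) top (array([538.4,  87.9]), array([ 26.2, 106.6]), 8.4)
frame 0.43 [138. 117. 218. 140.] 0.0903 (array([534.6,  86.7]), array([ 26.2, 106. ]), 14.5) top (array([528.7, 126.5]), array([14.8, 14.4]), 56.8)
strip 0.85 [204. 160. 315. 179.] 0.0489 (array([482.6, -32.9]), array([ 26.8, 185. ]), 5.2) top (array([481.8, -31.9]), array([ 20.5, 177.7]), 5.4)
strip 0.53 [  0. 133.  64. 189.] 0.0327 (array([453.4, 362. ]), array([102.6, 119.4]), 2.4) top (array([458.9, 350.8]), array([90.4, 95.9]), 2.6)
lug 0.66 [141. 119. 218. 138.] 0.0903 (array([538.3,  87.9]), array([ 26.3, 106.6]), 8.5) top (array([528.3, 126.7]), array([15.2, 14.7]), 36.6)
turnbutton 0.56 [141. 118. 218. 142.] 0.0903 (array([533.9, 100.2]), array([ 25.1, 132.6]), 12.1) top (array([528.3, 126.7]), array([15.2, 14.7]), 36.6)
```

View pics/w1.png

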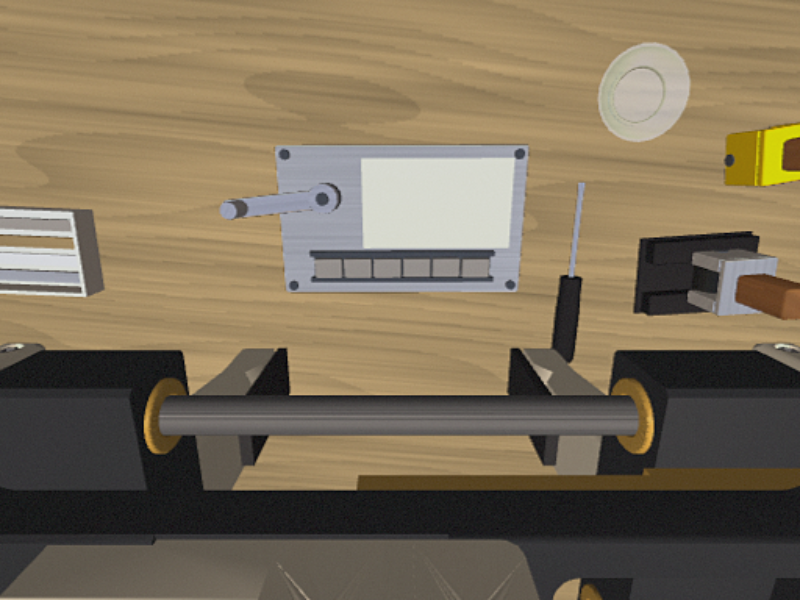

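The wrist view shows the strip at about (402,267), the pivot at (322,198) and the lug at (233,209). The rack with its roller is at (710,275). The arm was still drifting in that picture, so I'll take another and fit it more tightly.

```bash
cat > fit.py <<'E'
from h import *
from scipy.optimize import minimize
from scipy.spatial import cKDTree
def fitframe(f,dz=0):
    p,_,_=cloud(f); p=p-np.array([0,0,dz])
    st=p[(p[:,2]>.0405)&(p[:,2]<.049)&(abs(p[:,0]-.482)<.03)&(abs(p[:,1]+.035)<.12)]
    lug=p[(p[:,2]>.083)&(p[:,2]<.094)&(abs(p[:,0]-.53)<.03)&(abs(p[:,1]-.125)<.03)]
    fr=p[(p[:,2]>.026)&(p[:,2]<.034)&(abs(p[:,0]-.527)<.1)&(abs(p[:,1]+.034)<.16)]
    hd=p[(p[:,2]>.0585)&(p[:,2]<.063)&(abs(p[:,0]-.543)<.025)&(abs(p[:,1]-.045)<.03)]
    print(len(st),"strip",rect(st),"z",np.median(st[:,2]).round(4)," lug",rect(lug),np.median(lug[:,2]).round(4),"frame top",rect(fr),np.median(fr[:,2]).round(4),"head",rect(hd) if len(hd)>3 else None)
if __name__=="__main__":
    f,s=wristframe(); print(s["eef_pos"],s["qd"].round(3)); fitframe(f); 
    p,_,_=cloud(f); b=p[(abs(p[:,0]-.6)<.03)&(abs(p[:,1]+.1)<.05)]; print("bench",len(b),np.median(b[:,2])); fitframe(f,np.median(b[:,2]))
    for n in ["scene","side"]:
        f=grab_frame(n); p,_,_=cloud(f); b=p[(abs(p[:,0]-.65)<.02)&(abs(p[:,1]+.1)<.05)]; print(n,"bench",np.median(b[:,2])); fitframe(f,np.median(b[:,2]))
E
python3 fit.py
```

```text
[ 0.49816299 -0.02453001  0.29939813] [ 0.005 -0.002 -0.    -0.001 -0.001  0.   ]
1754 strip (array([481.8, -32.7]), array([ 31.8, 188.8]), 5.6) z 0.0465  lug (array([528.5, 126.5]), array([14.2, 14.9]), 63.8) 0.0904 frame top (array([526.9, -28.1]), array([149.4, 250.2]), 5.5) 0.0323 head (array([544. ,  55.5]), array([27.3, 39. ]), 2.6)
bench 2421 0.03228905919366981
0 strip (array([0., 0.]), array([0., 0.]), 0.0) z nan  lug (array([0., 0.]), array([0., 0.]), 0.0) nan frame top (array([539.9,  80.9]), array([27.3, 90.7]), 8.1) 0.0286 head None
scene bench -0.0007187034071932663
318 strip (array([483.1, -34.1]), array([ 31.5, 177.6]), 6.5) z 0.0446  lug (array([528.7, 127.5]), array([14.7, 14.1]), 30.0) 0.0868 frame top (array([526.8, -29. ]), array([153.9, 250.4]), 5.6) 0.0309 head (array([546.3,  55.5]), array([37.7, 25.4]), 89.6)
side bench -0.0004481669424479806
411 strip (array([482. , -34.9]), array([ 31.6, 179.4]), 7.3) z 0.0445  lug (array([527.4, 123.3]), array([15. , 15.4]), 52.1) 0.0866 frame top (array([525.8, -30.6]), array([150.7, 253.4]), 5.4) 0.031 head (array([542.6,  52.9]), array([25.6, 42.8]), 3.8)
  return _methods._mean(a, axis=axis, dtype=dtype,
  ret = ret.dtype.type(ret / rcount)
```

```bash
python3 - <<'E'
from h import *
go([.50,-0.37,.25],-81.5)
E
```

```text
delta cm [ 4.94 -3.2  34.39] roll -2.91 from [ 0.4983 -0.0246  0.2995] zyaw -84.41 t 3.72 q6 1.32
```

Request:
{"fn": "step_arm", "kwargs": {
  "deltas": [
    [0,-3.2,34.4,-2.9,0],
    [0,-3.2,34.4,-2.9,0],
    [0,-3.2,34.4,-2.9,0],
    [0,-3.2,34.4,-2.9,0],
    [0,-3.2,34.4,-2.9,0],
    [2,-3.2,34.4,-2.9,0],
    [4.9,-3.2,34.4,-2.9,0],
    [4.9,-3.2,34.4,-2.9,0],
    [4.9,-3.2,34.4,-2.9,0],
    [4.9,-3.2,34.4,-2.9,0]
  ]
}}

```text
t: 4.55
eef_pos: [0.4981, -0.3734, 0.2465]
ee_rot: [-2.075, 1.565, 2.781]
force: [0.4, 0.8, -0.8]
width: 0.0875
```

```bash
python3 - <<'E'
from h import *
grab_frame("wrist");grab_frame("wrist");grab_frame("wrist")
f,s=wristframe(); print(s["eef_pos"],s["qd"].round(3)); np.savez("pics/w2.npz",**f)
cv2.imwrite("pics/w2.png",cv2.resize(f["pixels"][:,:,::-1],(800,600)))
p,u,v=cloud(f)
near=(abs(p[:,0]-.5)<.09)&(abs(p[:,1]+.37)<.09)
for lo,hi,nm in [(.122,.14,"handle"),(.062,.08,"yoketop"),(.018,.028,"rails"),(.005,.014,"base")]:
    q=p[near&(p[:,2]>lo)&(p[:,2]<hi)]
    print(nm,len(q),rect(q),np.median(q[:,2]).round(4))
go([.50,-0.37,.25],-81.5)
E
```

```text
[ 0.49967692 -0.37072157  0.25034179] [ 0.019 -0.023  0.002  0.001 -0.001  0.   ]
handle 612 (array([ 499.8, -367. ]), array([27.4, 28. ]), 8.9) 0.1319
yoketop 886 (array([ 499.9, -366.9]), array([55.1, 50. ]), 8.8) 0.0742
rails 1517 (array([ 496.8, -357. ]), array([ 81.9, 109.8]), 9.1) 0.0242
base 1033 (array([ 513. , -353.9]), array([118.2, 121.6]), 9.3) 0.0065
delta cm [ 0.09  0.01 -0.03] roll -0.06 from [ 0.5    -0.3704  0.2509] zyaw -81.56 t 4.75 q6 2.04
```

View pics/w2.png

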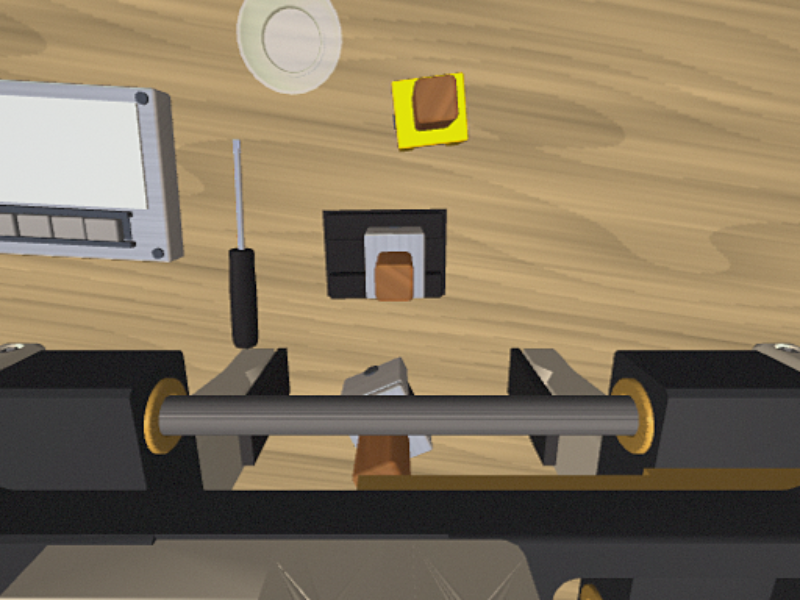

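The wrist view shows the rack at (385,255) with the smaller grey roller in it and its handle at (394,275). The yellow decoy is at (430,110), and the big grey one is behind the fingers at (385,420). Next I'll descend and grip.

```bash
python3 - <<'E'
from h import *
go([.4998,-0.367,.100],-81.1)
E
```

```text
delta cm [15.09  0.02 -0.34] roll -0.46 from [ 0.5    -0.3704  0.2509] zyaw -81.56 t 4.75 q6 2.04
```

Request:
{"fn": "step_arm", "kwargs": {
  "deltas": [
    [3,0,-0.3,-0.5,0],
    [6,0,-0.3,-0.5,0],
    [9,0,-0.3,-0.5,0],
    [12,0,-0.3,-0.5,0],
    [14,0,-0.3,-0.5,0],
    [15.1,0,-0.3,-0.5,0],
    [15.1,0,-0.3,-0.5,0],
    [15.1,0,-0.3,-0.5,0],
    [15.1,0,-0.3,-0.5,0.2],
    [15.1,0,-0.3,-0.5,0.5]
  ],
  "squeeze": 50
}}

```text
t: 5.58
eef_pos: [0.5003, -0.3684, 0.1014]
ee_rot: [0.996, 1.568, -0.419]
force: [1.3, 0.2, 0.3]
width: 0.0792
```

Request:
{"fn": "step_arm", "kwargs": {
  "deltas": [
    [0,0,0,0,0.8],
    [0,0,0,0,1],
    [0,0,0,0,1],
    [0,0,0,0,1],
    [0,0,0,0,1],
    [0,0,0,0,1],
    [0,0,0,0,1],
    [0,0,0,0,1],
    [0,0,0,0,1],
    [0,0,0,0,1]
  ]
}}

```text
t: 6.42
eef_pos: [0.499, -0.3681, 0.0992]
ee_rot: [-2.476, 1.571, 2.391]
force: [-0.3, -0.1, -0.7]
width: 0.0276
```

```bash
python3 - <<'E'
from h import *
s=get_state();print(s["eef_pos"],s["force"],s["width"])
f=grab_frame("side"); cv2.imwrite("pics/s3.png",cv2.resize(f["pixels"][200:384,200:420,::-1],(800,669))[:600])
# target: above start of strip (link1 end), frame yaw 5.5
F=np.array([.5266,-.029]);a=np.radians(5.5);R=np.array([[np.cos(a),-np.sin(a)],[np.sin(a),np.cos(a)]])
for y in [-.095,-.075,.075]:
    print(y,F+R@[-.045,y])
go([*s["eef_pos"][:2],.20],-81.1)
E
```

```text
[ 0.49895027 -0.36806649  0.0992216 ] [-0.32574036 -0.08034213 -0.65649055] 0.027569018702423082
-0.095 [ 0.49091252 -0.1278757 ]
-0.075 [ 0.4889956  -0.10796777]
0.075 [0.47461874 0.04134166]
delta cm [-10.08   0.    -0.  ] roll -0.02 from [ 0.4989 -0.3681  0.0992] zyaw -81.12 t 6.47 q6 2.05
```

View pics/s3.png

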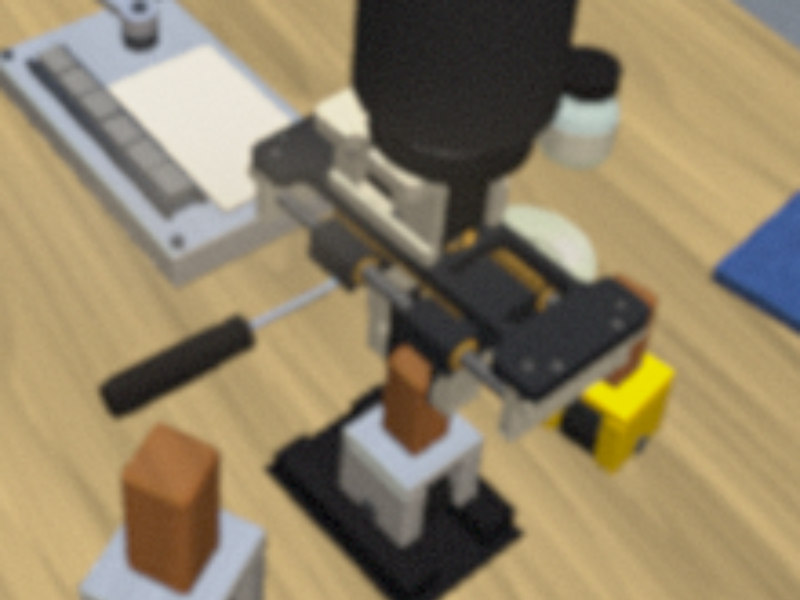

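The gripper holds the handle squarely, at (420,400) in the crop, with an opening of 27.6 mm. I'll lift it and carry it to above link1.

Request:
{"fn": "step_arm", "kwargs": {
  "deltas": [
    [-2,0,0,0,1],
    [-4,0,0,0,1],
    [-6.5,0,0,0,1],
    [-9,0,0,0,1],
    [-10,0,0,0,1],
    [-10,0,0,0,1],
    [-10,0,-4,0,1],
    [-10,0,-8,0,1],
    [-10,0,-12,0,1],
    [-10,0,-15,0,1]
  ]
}}

```text
t: 7.3
eef_pos: [0.4736, -0.2175, 0.1967]
ee_rot: [-2.18, 1.567, 2.686]
force: [0.4, 0.3, -3.9]
width: 0.0272
```

```bash
python3 - <<'E'
from h import *
s=get_state();print(s["force"],s["width"])
go([.4890,-.108,.16],-84.5)
E
```

```text
[ 0.44858122  0.30901839 -3.90293755] 0.027207102285640255
delta cm [  3.68   3.22 -10.57] roll 3.32 from [ 0.4736 -0.2175  0.1967] zyaw -81.18 t 7.3 q6 1.78
```

Request:
{"fn": "step_arm", "kwargs": {
  "deltas": [
    [0,3,-4,3.3,1],
    [1,3.2,-8,3.3,1],
    [3,3.2,-10.6,3.3,1],
    [3.7,3.2,-10.6,3.3,1],
    [3.7,3.2,-10.6,3.3,1],
    [3.7,3.2,-10.6,3.3,1],
    [3.7,3.2,-10.6,3.3,1],
    [3.7,3.2,-10.6,3.3,1],
    [3.7,3.2,-10.6,3.3,1],
    [3.7,3.2,-10.6,3.3,1]
  ]
}}

```text
t: 8.13
eef_pos: [0.4912, -0.111, 0.1626]
ee_rot: [1.591, 1.57, 0.116]
force: [-0.6, -0.3, -4.3]
width: 0.0274
```

```bash
python3 - <<'E'
from h import *
f,s=wristframe();print(s["eef_pos"],s["force"],s["width"])
cv2.imwrite("pics/w4.png",cv2.resize(f["pixels"][:,:,::-1],(800,600)))
f=grab_frame("side"); cv2.imwrite("pics/s4.png",cv2.resize(f["pixels"][140:290,150:350,::-1],(800,600),interpolation=cv2.INTER_CUBIC))
f=grab_frame("scene"); cv2.imwrite("pics/c4.png",cv2.resize(f["pixels"][130:250,160:320,::-1],(800,600),interpolation=cv2.INTER_CUBIC))
go([.4890,-.108,.145],-84.5)
E
```

```text
[ 0.49123168 -0.11100604  0.16256456] [-0.63063038 -0.25757129 -4.28169379] 0.027431782010785877
delta cm [ 1.75 -0.19 -0.28] roll 0.04 from [ 0.4911 -0.1106  0.1625] zyaw -84.46 t 8.28 q6 1.5
```

View pics/w4.png

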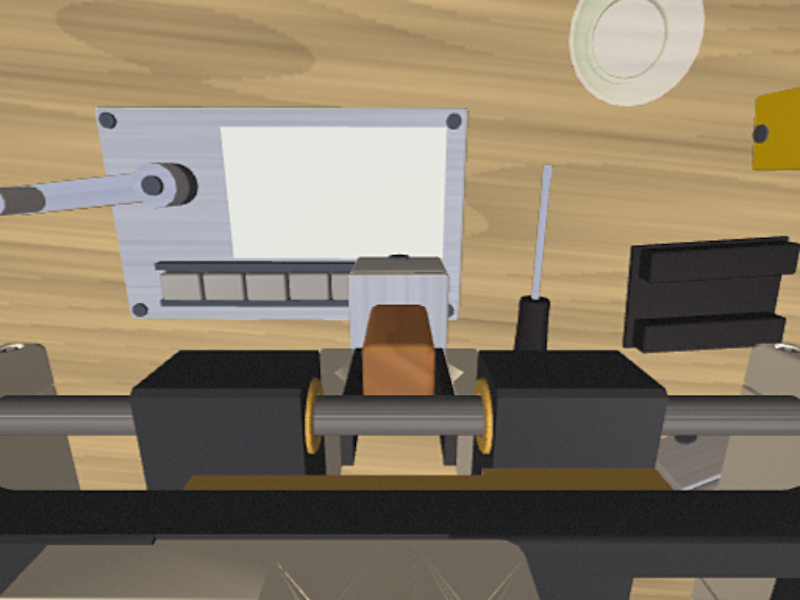

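View pics/s4.png

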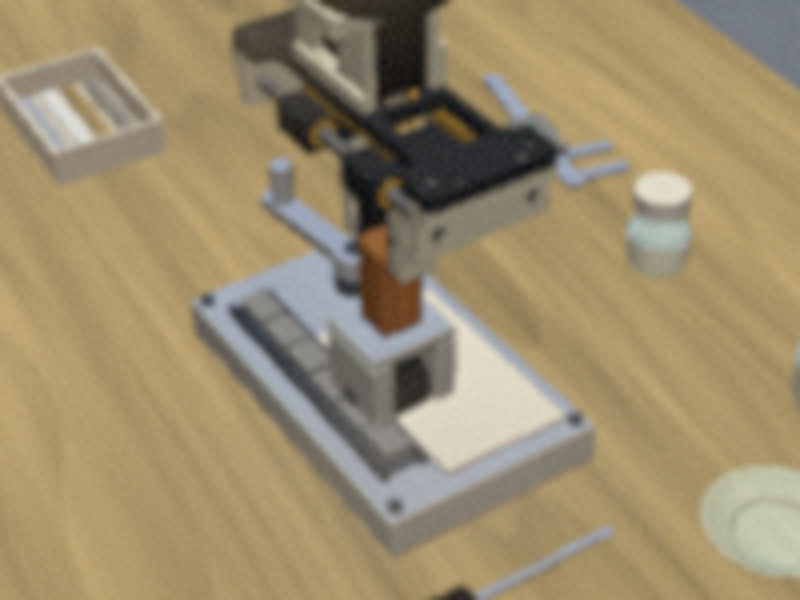

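View pics/c4.png

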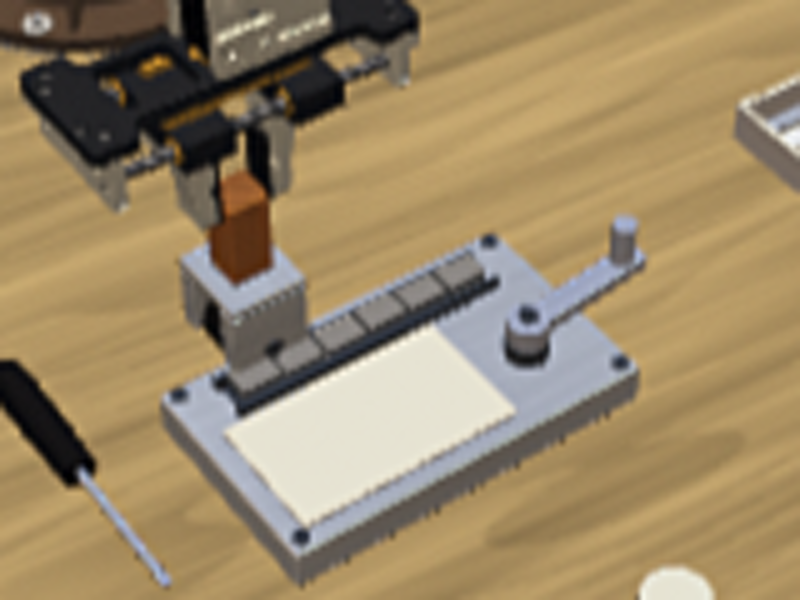

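The roller hangs near the link1 end. The yoke is at about (400,300) in the wrist view, with five links visible to its left. I'll measure the roller against the strip in one wrist picture.

```bash
cat > rel.py <<'E'
from h import *
f,s=wristframe(); print(s["eef_pos"],s["qd"].round(3),s["force"].round(1))
p,u,v=cloud(f); T=np.array(s["eef_pos"])
d=p-T
for lo,hi,nm in [(-.012,.035,"handle?"),(-.040,-.018,"yoketop")]:
    q=p[(abs(d[:,0])<.06)&(abs(d[:,1])<.05)&(d[:,2]>lo)&(d[:,2]<hi)]
    if len(q)<5: continue
    if nm=="yoketop":
        h,e=np.histogram(q[:,2],bins=40); k=e[h.argmax()]; q=q[abs(q[:,2]-k)<.003]
    print(nm,len(q),rect(q),np.median(q[:,2]).round(4))
a=np.radians(5.5);X=np.array([np.cos(a),np.sin(a)]);Y=np.array([-np.sin(a),np.cos(a)])
F=np.array([.5266,-.029]); l=np.c_[(p[:,:2]-F)@X,(p[:,:2]-F)@Y,p[:,2]]
fr=(abs(l[:,0])<.09)&(abs(l[:,1])<.14)
q=l[fr&(l[:,2]>.028)&(l[:,2]<.037)]; print("frametop",q.min(0),q.max(0),np.median(q[:,2]))
for i in range(6):
    y=-.075+.03*i
    q=l[(abs(l[:,0]+.045)<.007)&(abs(l[:,1]-y)<.009)&(l[:,2]<.055)&(l[:,2]>.036)]
    if len(q)>4: print("link",i+1,len(q),np.median(q[:,2]).round(4))
q=l[fr&(l[:,2]>.0425)&(l[:,2]<.052)&(abs(l[:,1])<.088)&(l[:,0]<0)&(l[:,1]>-.03)]; print("links x range",np.percentile(q[:,0],[2,50,98]),"y",np.percentile(q[:,1],[1,99]))
print("TCP in frame",(T[:2]-F)@X,(T[:2]-F)@Y)
E
python3 rel.py
```

```text
[ 0.4911438  -0.11064408  0.16246742] [ 0.005  0.001 -0.001 -0.001  0.002 -0.001] [-0.4 -0.4 -4. ]
handle? 2771 (array([ 495.5, -110.1]), array([21.7, 58.7]), 4.7) 0.194
yoketop 1907 (array([ 499.9, -109.6]), array([39.3, 50. ]), 5.4) 0.1371
frametop [-0.07497506 -0.12433141  0.02809127] [0.07524465 0.12539125 0.03699869] 0.03395774374292504
link 2 64 0.0463
link 3 201 0.0463
link 4 205 0.0481
link 5 197 0.048
link 6 200 0.0483
links x range [-0.05389814 -0.04397473 -0.03488904] y [-0.0273762   0.08662658]
TCP in frame -0.043118202484820185 -0.07786988347544281
```

Request:
{"fn": "step_arm", "kwargs": {
  "deltas": [
    [1.4,-0.15,0,0,1],
    [2.8,-0.15,0,0,1],
    [2.8,-0.15,0,0,1],
    [2.8,-0.15,-1,0,1],
    [2.8,-0.15,-3,0,1],
    [2.8,-0.15,-5,0,1],
    [2.8,-0.15,-7,0,1],
    [2.8,-0.15,-9,0,1],
    [2.8,-0.15,-11,0,1],
    [2.8,-0.15,-13,0,1]
  ]
}}

```text
t: 9.17
eef_pos: [0.4774, 0.0203, 0.1358]
ee_rot: [1.55, 1.569, 0.077]
force: [-0.8, -0.2, -0.2]
width: 0.0274
```

```bash
python3 rel.py
```

```text
[0.47744762 0.02027478 0.13578794] [ 0.519 -0.029 -0.032  0.001  0.004 -0.513] [-0.8 -0.2 -0.2]
handle? 2754 (array([481.8,  20.9]), array([21.3, 58.5]), 4.9) 0.1673
yoketop 1911 (array([486.3,  21.3]), array([38.8, 50. ]), 5.6) 0.1104
frametop [-0.07491785 -0.12392594  0.02843116] [0.07531959 0.12589819 0.0369979 ] 0.0337783862166004
link 1 229 0.0428
link 2 240 0.0454
link 3 238 0.0459
link 4 208 0.0463
links x range [-0.05451162 -0.04377631 -0.03473404] y [-0.02766403  0.08764747]
TCP in frame -0.044203318279557945 0.053758979034084255
```

Request:
{"fn": "step_arm", "kwargs": {
  "deltas": [
    [0,0,-1.8,0,1],
    [0,0,-2.6,0,1],
    [0.3,0,-2.6,0,1],
    [0.5,0,-2.6,0,1],
    [0.5,0,-1.6,0,1],
    [0.5,0,0.4,0,1],
    [0.5,0,2.4,0,1],
    [0.5,0,4.4,0,1],
    [0.5,0,6.4,0,1],
    [0.5,0,8.4,0,1]
  ]
}}

```text
t: 10.05
eef_pos: [0.4862, -0.0662, 0.1302]
ee_rot: [1.654, 1.568, 0.18]
force: [1.2, 1.1, 4.1]
width: 0.0275
```

```bash
python3 rel.py
```

```text
[ 0.4861725  -0.06623754  0.13021116] [-0.527  0.089  0.101  0.004 -0.017  0.523] [1.2 1.1 4.1]
handle? 2786 (array([490.4, -65.8]), array([21.7, 59. ]), 5.5) 0.1617
yoketop 1942 (array([495.3, -65.1]), array([39.5, 50.2]), 5.1) 0.105
frametop [-0.07444814 -0.12453988  0.02837345] [0.07538623 0.1253789  0.03699974] 0.03376940768200326
link 1 248 0.0429
link 4 233 0.0423
link 5 233 0.0424
link 6 235 0.0423
links x range [-0.05318427 -0.04478181 -0.03561172] y [0.00399459 0.08725879]
TCP in frame -0.04381044309150555 -0.033191302369355115
```

Request:
{"fn": "step_arm", "kwargs": {
  "deltas": [
    [0.1,0,2,0,1],
    [0.3,0,4,0,1],
    [0.5,0,5,0,1],
    [0.6,0,5,0,1],
    [0.6,0,4,0,1],
    [0.6,0,2.5,0,1],
    [0.6,0,1,0,1],
    [0.6,0,-0.5,0,1],
    [0.6,0,-2,0,1],
    [0.6,0,-3.5,0,1]
  ]
}}

```text
t: 10.93
eef_pos: [0.4834, -0.0303, 0.1252]
ee_rot: [1.284, 1.567, -0.19]
force: [-0.1, -2.0, 11.9]
width: 0.0269
```

```bash
python3 rel.py
```

```text
[ 0.48337598 -0.03033904  0.12524671] [ 0.394 -0.051 -0.061  0.     0.009 -0.391] [-0.1 -2.  11.9]
handle? 2776 (array([487.7, -29.6]), array([21.3, 58.9]), 4.8) 0.1568
yoketop 1914 (array([492.1, -29.5]), array([39.6, 50. ]), 5.7) 0.1
frametop [-0.07523015 -0.12422029  0.02812244] [0.07542006 0.1252826  0.03699929] 0.033744551410937906
link 1 253 0.0422
link 2 248 0.0423
link 5 248 0.0424
link 6 237 0.0425
links x range [-0.05294998 -0.04443211 -0.03558445] y [0.03500783 0.08780512]
TCP in frame -0.04315336583803424 0.0028099647584332367
```

Request:
{"fn": "step_arm", "kwargs": {
  "deltas": [
    [0,0,-1.5,0,1],
    [0,0,-3,0,1],
    [0,0,-4.5,0,1],
    [0,0,-6,0,1],
    [0,0,-7.2,0,1],
    [0,0,-7.8,0,1],
    [0,0,-7.8,0,1],
    [-2,0,-7.8,0,1],
    [-5,0,-7.8,0,1],
    [-8,0,-7.8,0,1]
  ]
}}

```text
t: 11.82
eef_pos: [0.4724, 0.0463, 0.2028]
ee_rot: [-1.301, 1.566, -2.776]
force: [1.6, 0.5, -4.1]
width: 0.0273
```

```bash
python3 - <<'E'
from h import *
grab_frame("wrist"); grab_frame("wrist")
f=grab_frame("scene"); cv2.imwrite("pics/c5.png",cv2.resize(f["pixels"][130:250,160:320,::-1],(800,600),interpolation=cv2.INTER_CUBIC))
f=grab_frame("side"); cv2.imwrite("pics/s5.png",cv2.resize(f["pixels"][140:290,150:350,::-1],(800,600),interpolation=cv2.INTER_CUBIC))
E
python3 rel.py
```

```text
[0.47359157 0.04715904 0.20297516] [ 0.003  0.025 -0.037 -0.008  0.005 -0.002] [ 0.4  0.1 -5.2]
handle? 2768 (array([477.7,  47.7]), array([21.8, 58.8]), 5.2) 0.2344
yoketop 1919 (array([482.5,  48.3]), array([39.3, 50.2]), 6.0) 0.1776
frametop [-0.07381719 -0.12430042  0.02807838] [0.07528241 0.12592437 0.03699899] 0.033745529757060855
link 1 155 0.0421
link 2 156 0.0421
link 3 158 0.0422
link 4 156 0.0421
link 5 63 0.0425
links x range [-0.05277063 -0.04366553 -0.03492125] y [-0.02550464  0.04524384]
TCP in frame -0.045464866664410464 0.08088905525051408
```

View pics/c5.png

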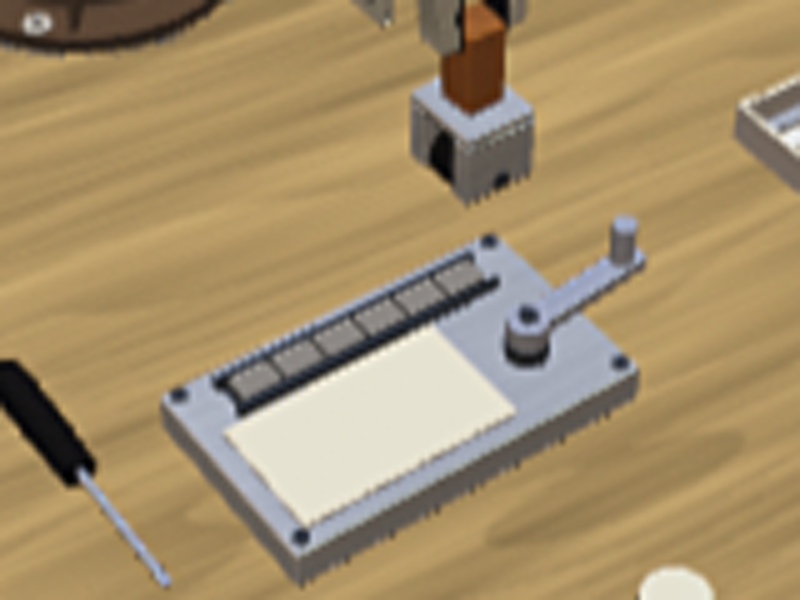

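View pics/s5.png

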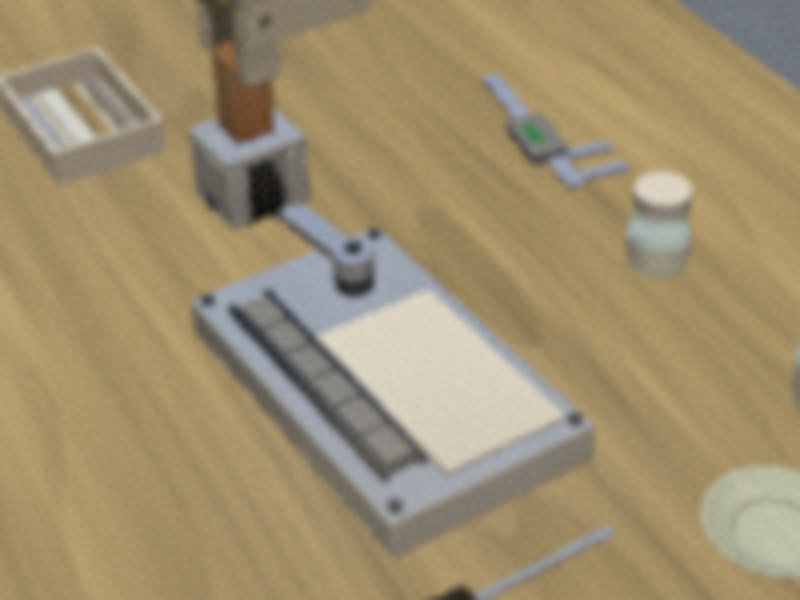

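The pictures show all six links flush and even: 42.1–42.5 mm in the wrist depth, whose bias is about +2.2 mm. Next is the turnbutton. I'll push the lug with the flat yoke cheek and turn the roller about the pivot along with it.

```bash
cat > tb.py <<'E'
from h import *
F=np.array([.5266,-.029]);a=np.radians(5.5);RF=np.array([[np.cos(a),-np.sin(a)],[np.sin(a),np.cos(a)]])
P=F+RF@[.025,.075]
def pose(phi,n=.036,rho=.068,z=.1532):
    r=np.radians(phi); c=rho*np.array([-np.sin(r),np.cos(r)])+n*np.array([np.cos(r),np.sin(r)])
    return np.r_[P+RF@c,z],-84.5+phi
def row(pos,yaw,s):
    R=toolR(s); d=R.T@(pos-s["eef_pos"])*100
    return list(np.round(d,2))+[round(float((-(yaw-zyaw(R))+180)%360-180),1)]
E
python3 - <<'E'
from tb import *
s=get_state(); print(P,s["eef_pos"])
p,y=pose(-5); print(p,y); print(row(np.r_[p[:2],.203],y,s),row(p,y,s))
E
```

```text
[0.54429647 0.04805086] [0.47292862 0.04695065 0.20196623]
[0.5797017  0.11636242 0.1532    ] -89.5
[np.float64(-0.13), np.float64(11.29), np.float64(-5.89), 5.0] [np.float64(4.85), np.float64(11.31), np.float64(-5.89), 5.0]
```

Request:
{"fn": "step_arm", "kwargs": {
  "deltas": [
    [-0.1,3.5,-2,5,1],
    [-0.1,7,-4,5,1],
    [-0.1,10,-5.9,5,1],
    [-0.1,11.3,-5.9,5,1],
    [-0.1,11.3,-5.9,5,1],
    [0.5,11.3,-5.9,5,1],
    [2,11.3,-5.9,5,1],
    [3.5,11.3,-5.9,5,1],
    [4.8,11.3,-5.9,5,1],
    [4.8,11.3,-5.9,5,1]
  ]
}}

```text
t: 12.9
eef_pos: [0.5773, 0.1159, 0.151]
ee_rot: [-1.262, 1.563, -2.824]
force: [-0.6, -0.8, -5.1]
width: 0.0272
```

```bash
python3 - <<'E'
from tb import *
f=grab_frame("scene"); cv2.imwrite("pics/c6.png",cv2.resize(f["pixels"][110:230,180:340,::-1],(800,600),interpolation=cv2.INTER_CUBIC))
f,s=wristframe(); cv2.imwrite("pics/w6.png",cv2.resize(f["pixels"][:,:,::-1],(800,600)))
s=get_state(); print(s["eef_pos"],s["force"],s["qd"].round(3),s["q"].round(2))
for ph in range(0,96,5): print(ph,[float(x) for x in row(*pose(ph),s)])
E
python3 rel.py | grep link
```

```text
[0.57964717 0.11662334 0.15438862] [-0.89710773  0.8485918  -2.515328  ] [ 0.002 -0.017  0.036  0.01  -0.004 -0.001] [ 0.53  0.26 -0.25 -0.   -1.06  1.05]
0 [0.12, -0.6, -0.26, -4.9]
5 [0.12, -1.23, -0.5, -9.9]
10 [0.12, -1.88, -0.68, -14.9]
15 [0.12, -2.54, -0.8, -19.9]
20 [0.13, -3.2, -0.86, -24.9]
25 [0.13, -3.88, -0.87, -29.9]
30 [0.13, -4.55, -0.81, -34.9]
35 [0.13, -5.21, -0.7, -39.9]
40 [0.13, -5.86, -0.53, -44.9]
45 [0.13, -6.49, -0.31, -49.9]
50 [0.13, -7.1, -0.03, -54.9]
55 [0.14, -7.68, 0.3, -59.9]
60 [0.14, -8.24, 0.68, -64.9]
65 [0.14, -8.75, 1.11, -69.9]
70 [0.14, -9.23, 1.58, -74.9]
75 [0.14, -9.67, 2.09, -79.9]
80 [0.14, -10.06, 2.64, -84.9]
85 [0.15, -10.4, 3.21, -89.9]
90 [0.15, -10.69, 3.82, -94.9]
95 [0.15, -10.92, 4.45, -99.9]Traceback (most recent call last):
  File "rel.py", line 19, in <module>
    q=l[fr&(l[:,2]>.0425)&(l[:,2]<.052)&(abs(l[:,1])<.088)&(l[:,0]<0)&(l[:,1]>-.03)]; print("links x range",np.percentile(q[:,0],[2,50,98]),"y",np.percentile(q[:,1],[1,99]))
                                                                                                            ~~~~~~~~~~~~~^^^^^^^^^^^^^^^^^^
    return _quantile_unchecked(
        a, q, axis, out, overwrite_input, method, keepdims, weights)
    return _ureduce(a,
                    func=_quantile_ureduce_func,
    ...<5 lines>...
                    overwrite_input=overwrite_input,
                    method=method)
    r = func(a, **kwargs)
    result = _quantile(arr,
                       quantiles=q,
    ...<2 lines>...
                       out=out,
                       weights=wgt)
    slices_having_nans = np.isnan(arr[-1, ...])
                                  ~~~^^^^^^^^^
IndexError: index -1 is out of bounds for axis 0 with size 0
```

View pics/c6.png

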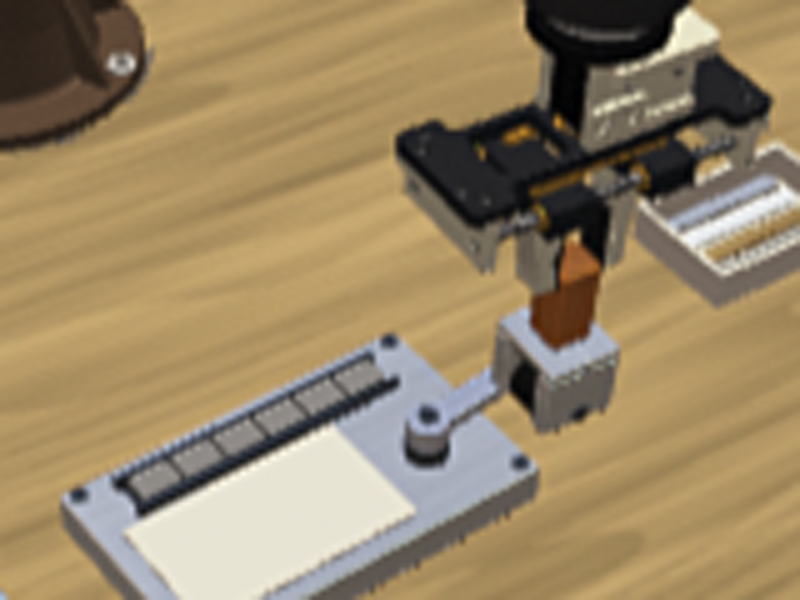

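View pics/w6.png

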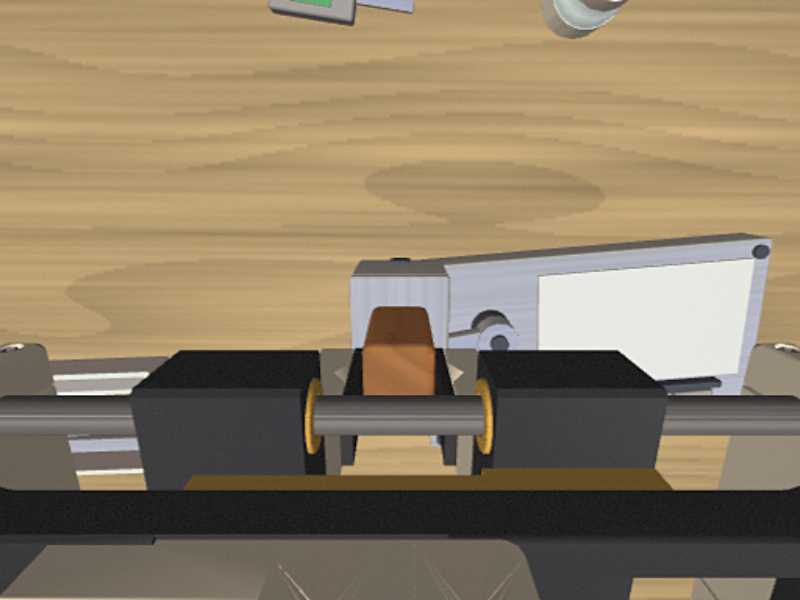

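The roller is beside the lug, with its cheek next to the bar, at about (560,370) in the scene crop. I'll sweep now.

Request:
{"fn": "step_arm", "kwargs": {
  "deltas": [
    [0.1,-0.6,-0.26,-4.9,1],
    [0.1,-1.23,-0.5,-9.9,1],
    [0.1,-1.88,-0.68,-14.9,1],
    [0.1,-2.54,-0.8,-19.9,1],
    [0.1,-3.2,-0.86,-24.9,1],
    [0.1,-3.88,-0.87,-29.9,1],
    [0.1,-4.55,-0.81,-34.9,1],
    [0.1,-5.21,-0.7,-39.9,1],
    [0.1,-5.86,-0.53,-44.9,1],
    [0.1,-6.49,-0.31,-49.9,1]
  ]
}}

```text
t: 13.88
eef_pos: [0.5167, 0.1211, 0.1557]
ee_rot: [1.381, 1.566, 0.696]
force: [0.8, 3.3, -4.7]
width: 0.0275
```

```bash
python3 - <<'E'
from tb import *
for i in range(3): f=grab_frame("scene"); 
cv2.imwrite("pics/c7.png",cv2.resize(f["pixels"][110:230,180:340,::-1],(800,600),interpolation=cv2.INTER_CUBIC))
s=get_state(); print(s["eef_pos"],pose(45),s["force"],s["qd"].round(3),s["q"].round(2))
for ph in range(50,91,5): print(ph,[float(x) for x in row(*pose(ph),s)])
E
```

```text
[0.51630847 0.12031893 0.15553992] (array([0.51472482, 0.11908266, 0.1532    ]), -39.5) [ 0.96110158  1.39854938 -4.29748186] [-0.005  0.019  0.01   0.006 -0.003 -0.035] [ 0.6   0.16 -0.38  0.   -1.03  1.85]
50 [0.23, -0.8, -0.33, -5.1]
55 [0.23, -1.43, -0.56, -10.1]
60 [0.23, -2.08, -0.74, -15.1]
65 [0.23, -2.74, -0.86, -20.1]
70 [0.23, -3.41, -0.92, -25.1]
75 [0.22, -4.08, -0.92, -30.1]
80 [0.22, -4.75, -0.87, -35.1]
85 [0.22, -5.41, -0.76, -40.1]
90 [0.22, -6.06, -0.58, -45.1]
```

View pics/c7.png

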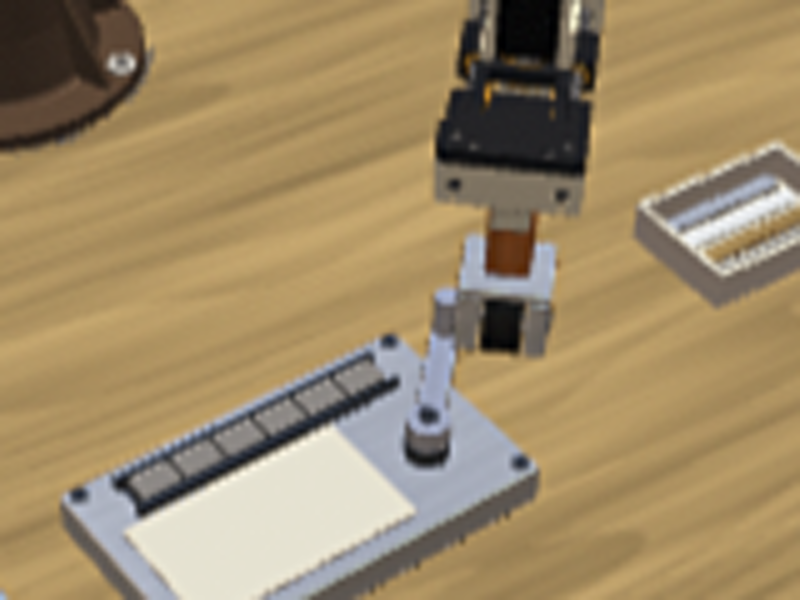

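The bar is at about 45° and the cheek is bearing on the lug. I'll go on to 90°.

Request:
{"fn": "step_arm", "kwargs": {
  "deltas": [
    [0.2,-0.8,-0.33,-5.1,1],
    [0.2,-1.43,-0.56,-10.1,1],
    [0.2,-2.08,-0.74,-15.1,1],
    [0.2,-2.74,-0.86,-20.1,1],
    [0.2,-3.41,-0.92,-25.1,1],
    [0.2,-4.08,-0.92,-30.1,1],
    [0.2,-4.75,-0.87,-35.1,1],
    [0.2,-5.41,-0.76,-40.1,1],
    [0.2,-6.06,-0.58,-45.1,1],
    [0.2,-6.06,-0.58,-45.1,1]
  ]
}}

```text
t: 14.87
eef_pos: [0.4732, 0.0765, 0.153]
ee_rot: [0.383, 1.57, 0.481]
force: [0.7, 1.0, -4.7]
width: 0.0277
```

```bash
cat > lug.py <<'E'
from tb import *
def angle():
    for n in ["scene","side"]:
        for i in range(2): f=grab_frame(n)
        p,_,_=cloud(f); l=np.c_[(p[:,:2]-P)@RF,p[:,2]]
        b=l[(abs(l[:,0]+.045)<.02)&(abs(l[:,1])<.03)&(l[:,2]>.053)&(l[:,2]<.062)]
        if len(b)>20:
            c=np.polyfit(b[:,0],b[:,1],1); print(n,len(b),"bar angle",90+np.degrees(np.arctan(c[0])).round(2),"mid y mm",(np.median(b[:,1])*1000).round(1), rect(b))
        g=l[(abs(l[:,0]+.08)<.025)&(abs(l[:,1])<.03)&(l[:,2]>.081)&(l[:,2]<.093)]
        if len(g)>5:
            r=rect(g); print(n,"lug",len(g),r[0],r[1],"angle",90-np.degrees(np.arctan2(r[0][1],-r[0][0])))
        cv2.imwrite(f"pics/lug_{n}_{int(get_state()['t']*100)}.png",cv2.resize(f["pixels"][110:260,180:380,::-1],(800,600),interpolation=cv2.INTER_CUBIC))
s=get_state(); print(s["eef_pos"],pose(90),s["force"],s["t"]); angle()
E
python3 lug.py; ls -t pics | head -2
```

```text
[0.47315824 0.07654051 0.15298457] (array([0.47315908, 0.07736761, 0.1532    ]), 5.5) [ 0.65550966  0.98756028 -4.68703327] 14.8667
scene 59 bar angle 89.59 mid y mm -2.0 (array([-44.7,  -1.4]), array([38.3, 18.4]), 0.5)
scene lug 46 [-75.1  -0.3] [17.8 38.9] angle 90.22887673003365
side 76 bar angle 93.2 mid y mm -5.5 (array([-45.6,  -3.6]), array([19.7, 38.4]), 89.7)
side lug 82 [-80.1   4.3] [30.7 39.2] angle 86.92714617840315
lug_side_1506.png
lug_scene_1496.png
```

Request:
{"fn": "step_arm", "kwargs": {
  "deltas": [
    [0,1,0,0,1],
    [0,2.5,0,0,1],
    [-2,4,0,0,1],
    [-5,4,0,0,1],
    [-8,4,0,0,1],
    [-9,4,0,7,1],
    [-9,4,0,14,1],
    [-9,4,0,21,1],
    [-9,4,0,28,1],
    [-9,4,0,35,1]
  ]
}}

```text
t: 15.9
eef_pos: [0.4688, 0.1172, 0.2422]
ee_rot: [-1.956, 1.57, -2.477]
force: [-0.5, 0.1, -4.2]
width: 0.027
```

```bash
python3 lug.py; ls -t pics | head -2; cp pics/$(ls -t pics|grep lug_scene|head -1) pics/L1.png;cp pics/$(ls -t pics|grep lug_side|head -1) pics/L2.png; python3 -c "
from h import *
go([.499,-.368,.20],-81.1)"
```

```text
[0.46883789 0.11722518 0.24218596] (array([0.47315908, 0.07736761, 0.1532    ]), 5.5) [-0.51154426  0.143154   -4.1515894 ] 15.9
scene 62 bar angle 93.99 mid y mm -3.2 (array([-44.3,  -2.1]), array([20. , 38.2]), 89.4)
scene lug 22 [-77.4  -3.1] [12.4 14. ] angle 92.29356632866413
side 78 bar angle 90.15 mid y mm -5.8 (array([-45.3,  -3.3]), array([21.5, 38.5]), 89.2)
side lug 30 [-79.7  -2.3] [19.8 12.9] angle 91.65299534606399
lug_side_1610.png
lug_scene_1600.png
delta cm [  4.23 -40.87  26.3 ] roll 51.89 from [0.4689 0.1171 0.2421] zyaw -29.21 t 16.1 q6 1.98
```

View pics/L1.png

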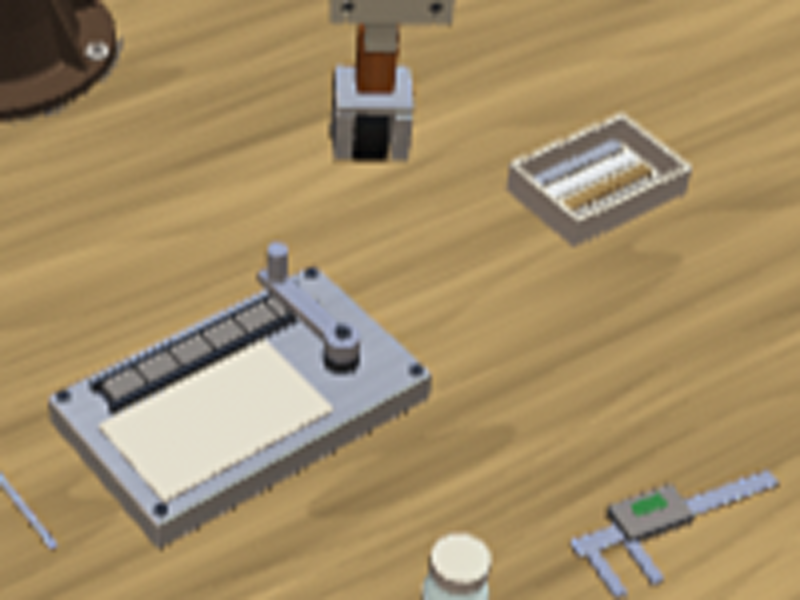

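View pics/L2.png

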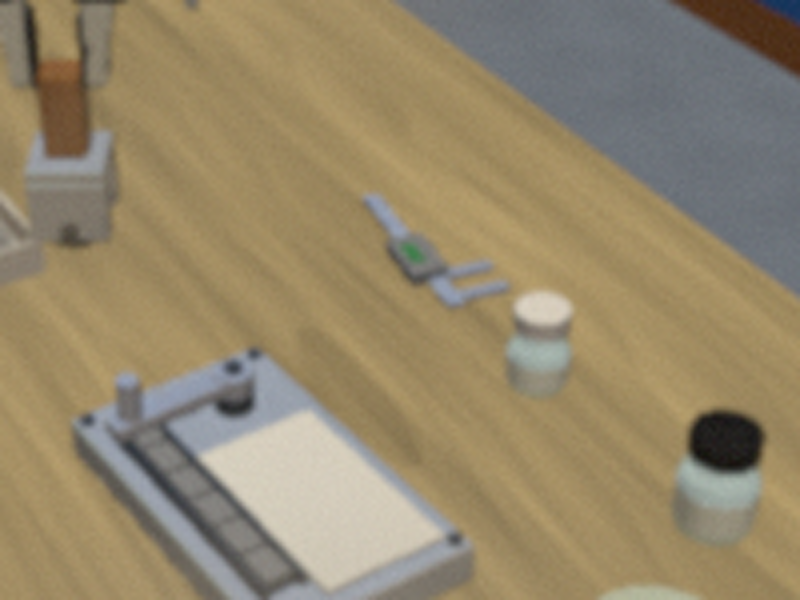

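The turnbutton now lies square across link6: the scene view shows the bar from (343,335) to (277,265), and both cameras put it within about 2° of 90°. I'll carry the roller back to the rack.

Request:
{"fn": "step_arm", "kwargs": {
  "deltas": [
    [0,-3,2,7,1],
    [0,-6.2,4,14,1],
    [0,-9.5,6.1,21,1],
    [0,-12.5,8,28,1],
    [0,-15.8,10.2,35,1],
    [0,-19,12.2,42,1],
    [0,-22,14.2,49,1],
    [0,-25.2,16.2,51.9,1],
    [0,-28.3,18.2,51.9,1],
    [0,-30,19.3,51.9,1]
  ]
}}

```text
t: 16.93
eef_pos: [0.4896, -0.2426, 0.242]
ee_rot: [-0.943, 1.57, -2.36]
force: [1.2, 1.1, -4.5]
width: 0.027
```

```bash
python3 - <<'E'
from h import *
for i in range(4): f=grab_frame("wrist")
E
python3 rel.py; python3 -c "
from h import *
f,s=wristframe(); cv2.imwrite('pics/w8.png',cv2.resize(f['pixels'][:,:,::-1],(800,600)))
go([.499,-.368,.150],-81.1)"
```

```text
[ 0.48949067 -0.23981507  0.24168175] [ 0.029 -0.017 -0.008 -0.003  0.001 -0.015] [ 0.1  0.5 -5.3]
handle? 2761 (array([ 493.7, -239.1]), array([21.7, 58.6]), 8.7) 0.273
yoketop 1923 (array([ 497.7, -238. ]), array([39.8, 50. ]), 8.7) 0.2161
frametop [-0.07526418 -0.12465616  0.02800866] [0.07495483 0.12583428 0.03699784] 0.03396389542901265
link 1 135 0.0425
link 2 131 0.0425
link 3 130 0.0424
link 4 138 0.0425
link 5 135 0.0424
link 6 37 0.0428
links x range [-0.057781   -0.04466688 -0.0140476 ] y [-0.0272369   0.06898697]
TCP in frame -0.05714421236083748 -0.20628774347450113
delta cm [ 9.21 -1.05 12.92] roll -0.12 from [ 0.4897 -0.2388  0.2421] zyaw -81.22 t 17.23 q6 1.82
```

View pics/w8.png

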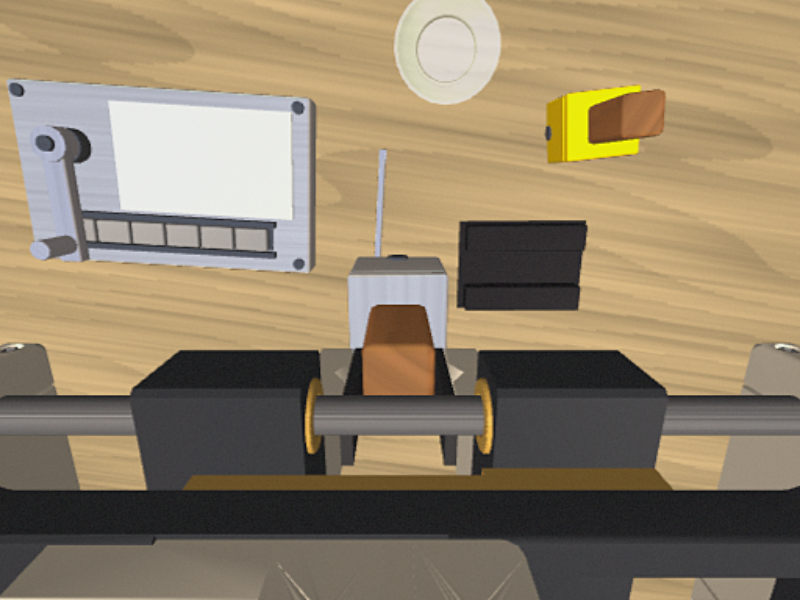

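The wrist view shows five links flush, with the bar across the sixth. The empty rack is at (520,265). I'll check its centre line before placing the roller.

```bash
python3 - <<'E'
from h import *
f,s=wristframe();p,_,_=cloud(f)
near=(abs(p[:,0]-.5)<.09)&(abs(p[:,1]+.36)<.09)
q=p[near&(p[:,2]>.019)&(p[:,2]<.030)]; r=rect(q); print(r,np.median(q[:,2]))
print("lateral of park", (np.array([.499,-.368])*1000-r[0])@[np.cos(np.radians(8.9)),np.sin(np.radians(8.9))], "along",(np.array([.499,-.368])*1000-r[0])@[-np.sin(np.radians(8.9)),np.cos(np.radians(8.9))])
q=p[near&(p[:,2]>-.005)&(p[:,2]<.017)]
E
```

```text
(array([ 497.1, -357. ]), array([ 81.4, 109.7]), 8.9) 0.024082009209114963
lateral of park 0.17530949566766774 along -11.161508257432265
```

Request:
{"fn": "step_arm", "kwargs": {
  "deltas": [
    [0,-1,4,0,1],
    [0,-1,8,0,1],
    [0,-1,12,0,1],
    [0,-1,12.9,0,1],
    [2,-1,12.9,0,1],
    [5,-1,12.9,0,1],
    [8,-1,12.9,0,1],
    [9.2,-1,12.9,0,1],
    [9.2,-1,12.9,0,1],
    [9.2,-1,12.9,0,1]
  ]
}}

```text
t: 18.12
eef_pos: [0.4997, -0.3677, 0.1503]
ee_rot: [-1.624, 1.57, -3.042]
force: [0.2, 0.0, -2.5]
width: 0.0272
```

```bash
python3 - <<'E'
from h import *
grab_frame("wrist");grab_frame("wrist")
f,s=wristframe();p,_,_=cloud(f); print(s["eef_pos"],s["qd"].round(3))
cv2.imwrite('pics/w9.png',cv2.resize(f['pixels'][:,:,::-1],(800,600)))
near=(abs(p[:,0]-.5)<.09)&(abs(p[:,1]+.36)<.09)
q=p[near&(p[:,2]>.019)&(p[:,2]<.030)]; print("rails",rect(q))
q=p[near&(p[:,2]>s["eef_pos"][2]-.032)&(p[:,2]<s["eef_pos"][2]-.022)]; print("yoke",rect(q))
go([.499,-.368,.0992],-81.1)
E
```

```text
[ 0.50077822 -0.36845033  0.15218926] [-0.005 -0.008  0.007 -0.004  0.002 -0.001]
rails (array([ 497. , -357.3]), array([ 81.7, 110.2]), 9.0)
yoke (array([ 509.5, -366.4]), array([39.9, 50.1]), 8.5)
delta cm [ 5.31 -0.18 -0.09] roll -0.15 from [ 0.5008 -0.3685  0.1523] zyaw -81.25 t 18.27 q6 2.04
```

View pics/w9.png

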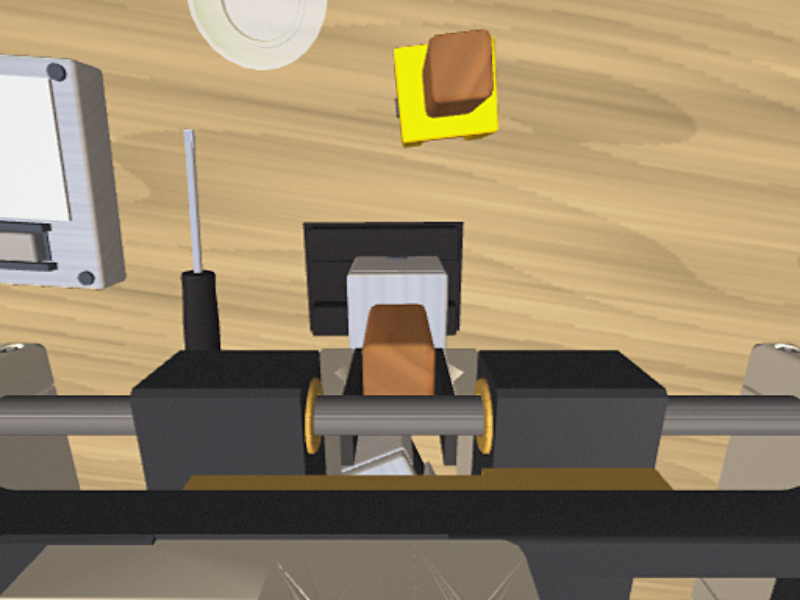

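The yoke is at (397,300), centred over the rack. I'll lower it.

Request:
{"fn": "step_arm", "kwargs": {
  "deltas": [
    [0,-0.2,-0.1,0,1],
    [1.2,-0.2,-0.1,0,1],
    [2.4,-0.2,-0.1,0,1],
    [3.4,-0.2,-0.1,0,1],
    [4.2,-0.2,-0.1,0,1],
    [4.8,-0.2,-0.1,0,1],
    [5.1,-0.2,-0.1,0,1],
    [5.2,-0.2,-0.1,0,1],
    [5.2,-0.2,-0.1,0,1],
    [5.2,-0.2,-0.1,0,1]
  ]
}}

```text
t: 19.1
eef_pos: [0.4975, -0.368, 0.1002]
ee_rot: [0.594, 1.569, -0.825]
force: [-3.0, 2.9, 7.1]
width: 0.0269
```

```bash
python3 - <<'E'
from h import *
f=grab_frame("side"); f=grab_frame("side")
s=get_state(); print(s["eef_pos"],s["force"],s["moment"],s["qd"].round(3))
cv2.imwrite("pics/s10.png",cv2.resize(f["pixels"][220:384,240:440,::-1],(800,656))[:600])
E
```

```text
[ 0.49748247 -0.36801645  0.10021683] [-3.36819155  3.99512755  6.50121205] [1.37542343 1.3420971  0.02715082] [ 0.001 -0.001  0.    -0.    -0.    -0.   ]
```

View pics/s10.png

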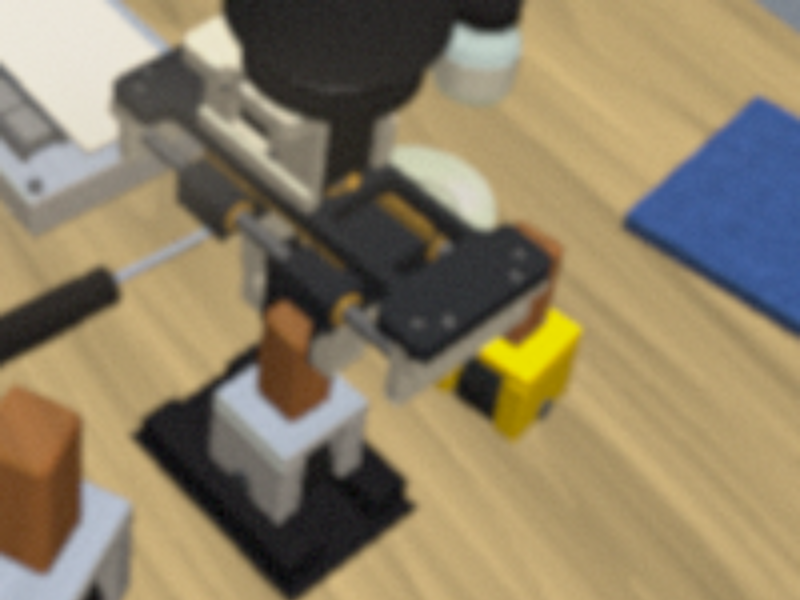

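The roller is standing on the rails, with about 11 N of support from them. I'll release it and lift away.

Request:
{"fn": "step_arm", "kwargs": {
  "deltas": [
    [-0.1,0,0,0,0.7],
    [-0.1,0,0,0,0.4],
    [-0.1,0,0,0,0],
    [-0.1,0,0,0,0],
    [-0.1,0,0,0,0],
    [-0.1,0,0,0,0],
    [-0.1,0,0,0,0],
    [-0.1,0,0,0,0],
    [-0.1,0,0,0,0],
    [-0.1,0,0,0,0]
  ]
}}

```text
t: 20.03
eef_pos: [0.4972, -0.3678, 0.0993]
ee_rot: [-0.751, 1.571, -2.17]
force: [0.6, -0.3, -0.4]
width: 0.0817
```

Request:
{"fn": "step_arm", "kwargs": {
  "deltas": [
    [-1,0,0,0,0],
    [-3,0,0,0,0],
    [-6,0,0,0,0],
    [-9,0,0,0,0],
    [-12,0,0,0,0],
    [-15,0,0,0,0],
    [-18,0,0,0,0],
    [-18,0,0,0,0],
    [-18,0,0,0,0],
    [-18,0,0,0,0]
  ]
}}

```text
t: 20.87
eef_pos: [0.497, -0.3675, 0.2795]
ee_rot: [1.946, 1.57, 0.526]
force: [0.2, 0.2, -1.1]
width: 0.0876
```

```bash
python3 - <<'E'
from tb import *
f,s=wristframe();f,s=wristframe();p,_,_=cloud(f); print(s["eef_pos"],s["width"],s["force"])
cv2.imwrite('pics/w11.png',cv2.resize(f['pixels'][:,:,::-1],(800,600)))
near=(abs(p[:,0]-.5)<.09)&(abs(p[:,1]+.37)<.09)
for lo,hi,nm in [(.122,.14,"handle"),(.062,.08,"yoketop"),(.018,.028,"rails")]:
    q=p[near&(p[:,2]>lo)&(p[:,2]<hi)]
    print(nm,len(q),rect(q),np.median(q[:,2]).round(4))
for n in ["scene","side"]:
    f=grab_frame(n); cv2.imwrite(f"pics/{n}11.png",cv2.resize(f["pixels"][:,:,::-1],(800,600),interpolation=cv2.INTER_CUBIC))
    p,_,_=cloud(f)
    near=(abs(p[:,0]-.5)<.04)&(abs(p[:,1]+.37)<.04); q=p[near&(p[:,2]>.125)&(p[:,2]<.14)]; print(n,rect(q),np.median(q[:,2]))
    l=np.c_[(p[:,:2]-F)@RF,p[:,2]]
    print([ (np.median(l[(abs(l[:,0]+.045)<.007)&(abs(l[:,1]-y)<.009),2])*1000).round(1) for y in np.arange(-.075,.08,.03)])
    for th in ["jar1","dish","driver","caliper","tray"]:
        for r in masks_of(th,n)[:1]:
            q,_,_=cloud(f,r["mask"]); print(n,th,np.round(np.median(q,0),3))
E
python3 lug.py
```

```text
[ 0.4967171  -0.36738219  0.27868092] 0.08749645638670048 [-0.59529847  0.06659983  0.1591125 ]
handle 523 (array([ 497.8, -366. ]), array([28.2, 26.8]), 9.3) 0.1319
yoketop 803 (array([ 498.1, -366.4]), array([55.2, 49.9]), 9.1) 0.0742
rails 1378 (array([ 496.6, -357.3]), array([ 82. , 110.4]), 8.9) 0.0242
scene (array([ 498.7, -366.2]), array([27.8, 27.3]), 7.1) 0.12853494275967858
[np.float64(38.8), np.float64(39.0), np.float64(38.7), np.float64(39.0), np.float64(38.8), np.float64(62.1)]
scene jar1 [ 0.771 -0.005  0.05 ]
scene dish [ 0.665 -0.25   0.009]
scene driver [ 0.449 -0.224  0.021]
scene caliper [0.774 0.17  0.006]
scene tray [0.456 0.367 0.013]
side (array([ 496.9, -369.1]), array([28.1, 27.7]), 4.0) 0.1293437913571851
[np.float64(39.4), np.float64(39.3), np.float64(39.7), np.float64(40.0), np.float64(39.1), np.float64(58.3)]
side jar1 [ 0.77  -0.199  0.026]
side dish [ 0.675 -0.25   0.01 ]
side driver [ 0.435 -0.231  0.021]
side caliper [ 0.754 -0.015  0.028]
side tray [0.458 0.369 0.013]
[ 0.49722294 -0.3677368   0.27929637] (array([0.47315908, 0.07736761, 0.1532    ]), 5.5) [-0.73312254  1.18170413  0.82527748] 21.5667
scene 59 bar angle 87.73 mid y mm -2.3 (array([-45.6,  -1.4]), array([17.8, 37.7]), 88.0)
scene lug 20 [-79.9  -1.5] [12.2 19.3] angle 91.07551407577425
side 75 bar angle 92.24 mid y mm -6.4 (array([-44.9,  -4.4]), array([20.7, 39.6]), 89.3)
side lug 30 [-81.2  -5. ] [17. 12.] angle 93.52361629800514
```

View pics/w11.png

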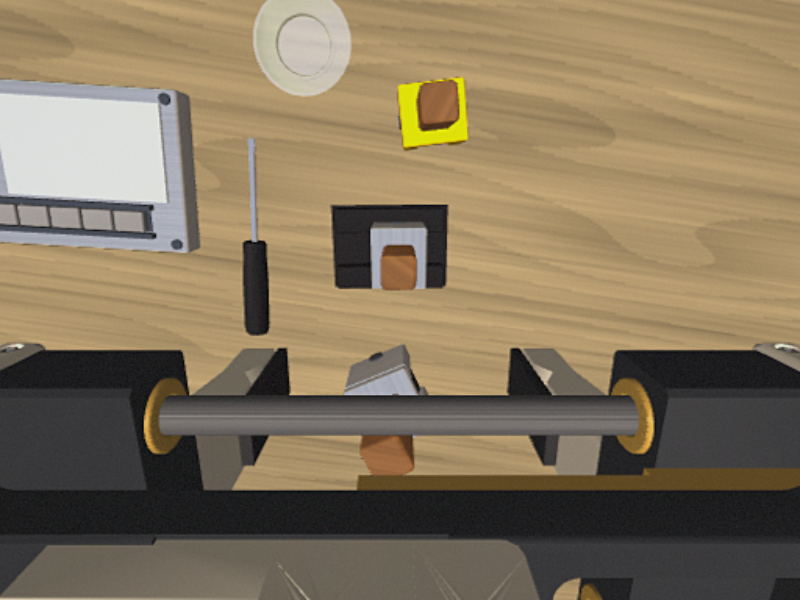

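View pics/scene11.png

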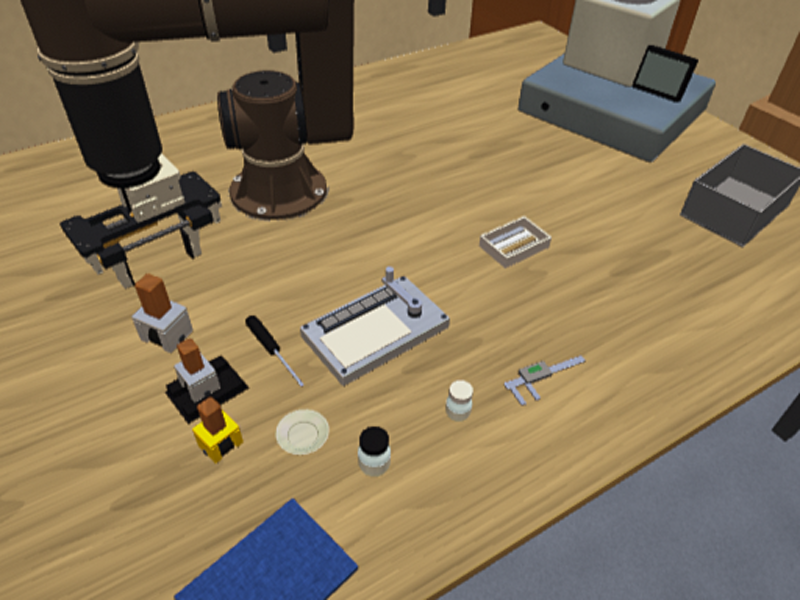

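The roller stands upright in its rack at (397,260) in the wrist view. The bar is across the strip at (400,290) in the scene view, nothing else has moved, and the robot is clear of everything. I'm handing the job in.

```bash
python3 -c "
from station import *
print(job_done())"
```

```text
the job is handed in; nothing more can be done
None
```

I took the smaller grey roller from its rack and rolled it along the strip in deepening passes, ending at about 16 N. I then pushed the lug with the roller's cheek until the bar lay square across link6, and stood the roller back on its rails. I handed the job in at about 22 s of robot time.

- **Links:** all six read 42.4–42.8 mm in the wrist depth image, which reads about 2.3 mm high; proud links read about 48 mm there. Links 1–5 also read even in the scene and side cameras, at 38.7–40.0 mm. Link6 was last measured about 6 s before hand-in, from only a few pixels beside the bar; in the final pictures the bar hides it.
- **Turnbutton:** the last readings put it between 87.7° and 93.5°. They disagree by a few degrees, and the high readings are beyond its stop at about 91.7°, so the true angle is probably 90–91.7°.
- **Roller:** it stands upright within about 2 mm of where it started, with its top at the right height for the rails, and the gripper is clear of it.
- **Other things on the bench:** none looked moved in the last pictures. In the final side view the networks matched the wrong object for two of them, so I relied on the scene camera and the pictures there.

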